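# Clear a syringe pump's alarm and restart it by touch

### The job

The syringe pump on the desk is alarming because its syringe is not engaged. With light touches of the closed fingertips, gripping and lifting nothing: first silence the alarm with the yellow bell key, next push the raised blue barrel clamp down until it lies shut over the syringe, then slide the drive head along until it just meets the plunger's thumb plate without driving the plunger in, and last press the green start key. Let the keys come back up, keep off the red stop key, and leave the pump and the things around it where they stand.

Things in the scene. Friction and masses are not known exactly. Their poses are not given: they have to be found in the camera images.
- syringe_pump: White syringe pump, 190 deep x 360 wide mm, 2.4 kg, loose on rubber feet. Origin: centre of its underside; x to its back, y to its left end, z up (parts below are in this frame, mm). Grey key panel at the front, rising from z 40 at x -90 to z 55 at x -2; rear deck z 62, x -6 to 90, carrying a clear 30 mm syringe along y (axis x 42, z 86, barrel y 40 to 147, plunger to the right).
- mute_key (a joint): Travel of the yellow key with the white bell (alarm silence): 0 up, 0.006 m fully down. Sprung, 1.5 N to start, 3.3 N at 0.003 m, where it counts as pressed, and 5.1 N at the bottom.
- mute_key_top (a point): Centre of the top face of the yellow bell key, at (-50, -10, 57) mm in the pump's frame when up. Key 25 mm in diameter, standing 10 mm proud of the panel (4 mm when down); pressed down square to the sloping panel, straight down also works.
- stop_key (a joint): Travel of the red key with the white square (stop), same make. It must not be pressed.
- stop_key_top (a point): Centre of the top face of the red key, at (-50, -65, 57) mm in the pump's frame.
- start_key (a joint): Travel of the green key with the white triangle (start): 0 up, 0.006 m fully down, same make and spring; pressed from 0.003 m.
- start_key_top (a point): Centre of the top face of the green key, at (-50, -120, 57) mm in the pump's frame when up.
- barrel_clamp (a joint): Angle of the blue barrel clamp, rad: 0 shut over the barrel against its stop, growing as it is raised. Starts at 0.4 to 0.7 and stays where it is left (0.6 N at the tab moves it). An arched arm 22 mm wide, hinged behind the barrel on an axis along the pump's y through x 74, z 84, at y 95; it reaches over the barrel to the front and ends in a flat tab.
- clamp_tab (a point): Centre of the top face of the clamp's front tab (34 mm long, 22 wide, 5 thick): 84 mm in front of and 13 mm above the hinge axis, so at (-10, 95, 97) in the pump's frame when shut; its frame turns with the clamp. Push it round the hinge: forward (to the pump's front) and down. As it sinks it moves forward, so finish the push at the shut place.
- drive_head (a joint): Travel of the drive head toward the plunger, m: 0 at its right end, growing to the pump's left (+y). Drags with about 2 N and stays where it is left.
- drive_face (a point): Centre of the drive head's left face, which is to meet the plunger's plate: at (42, -110 + travel, 86) in the pump's frame. The head is a white block on two steel rods, 52 (x) x 25 (y) mm, top at z 112, with two small grey claws on this face that pass beside the plate.
- drive_push (a point): Centre of the blue push pad on the drive head's right face, 25 mm to the right of drive_face, z 90; push it along the pump's +y. The deck to its right (z 62) is free up to a grey end block from y -167, z 72.
- plunger (a joint): Travel of the syringe's plunger into the barrel, m (its start varies). It sticks with about 9 N, so the push on the drive head grows from 2 N to about 11 N when the head meets it.
- plunger_plate (a point): Centre of the right face of the plunger's round thumb plate (27 mm in diameter), at (42, -55 + plunger travel, 86) mm in the pump's frame; its frame is parallel to the pump's. The drive head's face starts 30 to 85 mm to its right.
- saline: White 100 ml saline bottle with a white cap, 44 mm in diameter and 134 mm tall, standing upright; origin at the centre of its foot. A bystander.
- vial_green: Small white vial with a green cap and band, 22 mm in diameter, 47 mm tall, upright; origin at the centre of its foot. A bystander.
- vial_yellow: The same vial with a yellow cap and band. A bystander.
- vial_grey: The same vial with a pale grey cap and band. A bystander.
- flush: Small capped syringe, 23 x 170 x 16 mm (its own y axis is its length), lying to the right of the pump; origin at the centre of its underside. A bystander.

How it is judged:
By the outcome, as a careful person would: the job done as asked, in the order asked, and still so for the second after the job is handed in, with the robot touching nothing.
It also fails if it takes over 61 s, if anything falls off the work surface, if the arm or the gripper's body presses on something with over 40 N, if the wrist force passes 120 N, or if a joint passes its speed limit or range.

### The arm

A 7-joint arm with a two-finger parallel gripper is mounted at the origin on a cart in front of the work surface, level with it; the furniture and walls round the work are solid. World frame = base frame: x ahead of the robot, y to its left, z up, the work surface at z = 0. Lengths are in m, angles in rad, forces in N, time in s.
With the tool pointing down it reaches from about 0.35 to 0.9 m from the base axis. Payload 19.9 kg.
Tool frame: the origin (TCP) lies where the fingers leave the gripper's body, on its centre line; the fingertips stand 73 mm ahead of it and the grasp point (between the pads) lies env.grip_point_offset ahead of it (env.grip_point_offset is the distance from the TCP to the grasp point, in m); z points along the fingers, y is the line along which they close (so a half turn about z gives the same grasp; the last joint's range is limited). The gripper opens to 85 mm and grips with 20 to 120 N. Pads are 22 mm wide; open, the fingers measure 114 mm over their backs; the gripper's body (76 mm by 85 mm) begins 54 mm behind the grasp point. The pads swing forward as they close: fully open they stand 13 mm farther back than shut.
Start: joints at [1.117, 0.417, -0.01, 1.614, 0.005, 1.111, -0.053], TCP at [0.251, -0.572, 0.304] pointing down, gripper open.
Joint ranges: [-2.81, 2.81], [-0.39, 2.02], [-1.27, 1.25], [0.06, 2.57], [-1.19, 4.33], [0.19, 2], [-2.82, 2.82]. Speed limits (rad/s): [1.89, 1.89, 2.39, 2.39, 3.01, 3.01, 3.01].

### API

Orientations are given as a 3x3 rotation matrix whose columns are the frame's x, y, z axes.
In Python, from workcell import env, vision, readout gives the robot as it stands (env), with the cameras (vision) and the readings (readout).
- The arm moves only by the shell command python3 jog.py 'ROWS' [FORCE]. ROWS is a JSON list of rows, 1 to 20 of them, each of 5 numbers: dx, dy, dz in m, then a turn about the tool's z in rad, then the finger opening in m; each row is the pose to reach, as a shift and turn from the pose commanded when the command began, along the tool's axes at that moment; what a row does not reach only later rows make up. A row lasts 1/12 s, in which the tool goes at most 0.0417 m and 0.125 rad, less where a joint would pass 70% of its speed; a pose out of reach is approached as far as the arm can. The fingers move at their own pace and stop on an object; FORCE is the grip in N (left out, the last holds). Time passes only in rows, so rows that do not move let the fingers close. It prints the time, the measured TCP pose, the force, the opening and the grip force at its end.
- readout.get_state(): the state, without advancing time (a new reading comes with each control period).
- vision.camera(name): name is "side" or "top"; returns a dict with "img" (480x640x3 uint8, red, green, blue), "range_z" (480x640 float32, m along the optical axis (not along the pixel's ray), 0 where there is no reading), "fx", "fy", "cx", "cy" (pixels), "pose" (4x4, takes a point from camera to world coordinates). Camera axes: x right, y up, looking along -z (the intrinsics and any distortion apply to the point x, -y, -z); pixel columns grow to the right and rows downward; lengths in m; the calibration is good to about 2 mm. A picture is of the moment at which its call begins.
- env.hand_in(): hands the job in; it is judged then, once.
The state is a dict: "clock": time; "q": joint angles; "joint_vel": joint speeds; "joint_torque": joint torques, N m; "tcp_pos": TCP position; "tool_rot": TCP orientation; "force": force on the tool from outside, world axes, zero at the start; "torque": the same for the moment, N m; "gripper_width": finger opening in m; "finger_force": force on a finger pad.
Only numpy, scipy, OpenCV 4.12 (cv2) and the standard library are available. Lean on these libraries where they do the work, as an engineer would, in place of code of your own. Each camera call takes 0.05 s, during which the arm holds its last target. There are 200 camera calls.

## Working session

There is one attempt and no reset: what is moved stays moved. The work goes in short steps, Python scripts to look and compute and a shell command to move; the robot and the scene stay as the last step left them, time stands still between calls to the robot, and variables do not carry over. Pictures are saved under pics/ and viewed, at most 10 in all, crops included, and the job is handed in when it is done.

```bash
ls; mkdir -p pics; cat > h.py <<'E'
import numpy as np, cv2
from workcell import env, vision, readout
def cam(n):
    c=vision.camera(n); return c
def cloud(c):
    v,u=np.mgrid[0:480,0:640]; z=c['range_z']
    p=np.stack([(u-c['cx'])/c['fx']*z,-(v-c['cy'])/c['fy']*z,-z],-1)
    return p@c['pose'][:3,:3].T+c['pose'][:3,3]
E
python3 - <<'E'
from h import *
s=readout.get_state(); print(s['clock'],s['tcp_pos'],s['tool_rot'],s['force'],env.grip_point_offset)
for n in('top','side'):
    c=cam(n); cv2.imwrite(f'pics/{n}0.png',c['img'][...,::-1]); np.savez(f'{n}0.npz',**{k:c[k] for k in c})
    print(n,list(c.keys()),c['fx'],c['cx'],c['cy'],c['pose'])
E
```

```text
jog.py
pics
workcell.py
0.0 [ 0.2506315  -0.5722721   0.30327681] [[ 9.15992152e-01  4.01195797e-01 -5.55939648e-04]
 [ 4.01196171e-01 -9.15991579e-01  1.02941477e-03]
 [-9.62391571e-05 -1.16597671e-03 -9.99999316e-01]] [ 0.03871088  0.61950808 -0.99935855] 0.0539
top ['img', 'range_z', 'fx', 'fy', 'cx', 'cy', 'pose'] 451.94106926939287 319.27448475263304 239.76593606260624 [[ 0.02427317  0.98427651 -0.17495876  0.2973087 ]
 [-0.99944229  0.01987759 -0.02683256 -0.01769329]
 [-0.0229329   0.1755125   0.98421006  1.27060882]
 [ 0.          0.          0.          1.        ]]
side ['img', 'range_z', 'fx', 'fy', 'cx', 'cy', 'pose'] 615.4179631691871 319.4455039424607 232.62564560898986 [[-0.08449838  0.58017751 -0.8100951  -0.88104124]
 [-0.99617876 -0.03116563  0.08158783  0.14237242]
 [ 0.0220883   0.81389358  0.58059396  1.10600002]
 [ 0.          0.          0.          1.        ]]
```

View pics/top0.png

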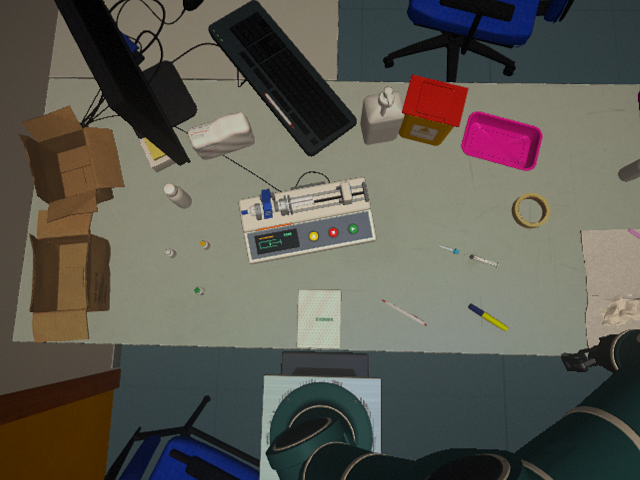

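View pics/side0.png

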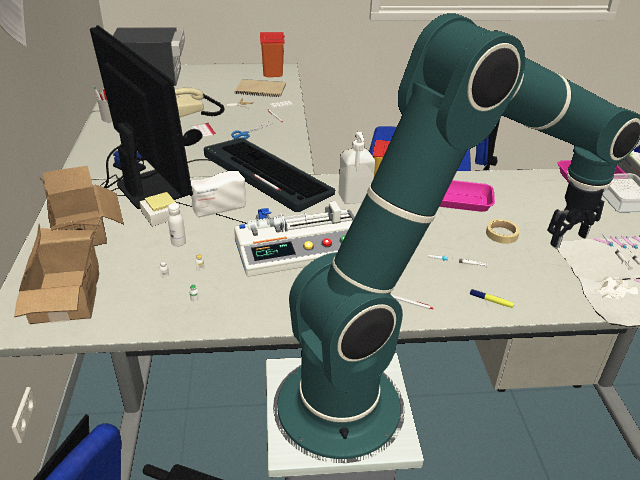

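The top view shows the pump around pixel (307,220), turned slightly. The yellow key is at (314,236), red at (333,232) and green at (353,229). The clamp is near (266,203) and the drive head near (348,192). The arm is clear of all of them. Next I'll fit the pose.

```bash
python3 - <<'E'
from h import *
from scipy.optimize import least_squares
c=dict(np.load('top0.npz')); P=cloud(c); hsv=cv2.cvtColor(c['img'],cv2.COLOR_RGB2HSV)
H,S,V=hsv[...,0].astype(int),hsv[...,1],hsv[...,2]
roi=np.zeros((480,640),bool); roi[170:270,230:385]=1
obs=[]
for n,lo,hi in(('y',20,35),('r',-1,6),('g',50,85)):
    m=roi&(H>=lo)&(H<=hi)&(S>120)&(V>80); 
    k,l,st,ce=cv2.connectedComponentsWithStats(m.astype(np.uint8)); 
    for i in range(1,k):
        if st[i,4]>25: 
            p=np.median(P[l==i],0); print(n,ce[i],st[i,4],p)
m=roi&(P[...,2]>0.03)&(P[...,2]<0.2)
q=P[m]; r=cv2.minAreaRect((q[:,:2]*1000).astype(np.float32)); print(r, m.sum())
z0=P[(P[...,2]<0.02)&roi][:,2]; print('table z',np.median(z0))
# blue things
m=roi&(H>100)&(H<125)&(S>130)&(V>60)
k,l,st,ce=cv2.connectedComponentsWithStats(m.astype(np.uint8))
for i in range(1,k):
    if st[i,4]>8: print('blue',ce[i],st[i,4],np.median(P[l==i],0),P[l==i].min(0),P[l==i].max(0))
cv2.imwrite('pics/crop.png',cv2.resize(c['img'][170:270,230:385,::-1],None,fx=5,fy=5,interpolation=cv2.INTER_CUBIC))
E
```

```text
y [313.2        235.69090909] 55 [0.52539813 0.03275726 0.05560398]
r [333. 232.] 60 [ 0.53590984 -0.02163621  0.05442787]
g [352.875      228.29166667] 48 [ 0.54745853 -0.07618347  0.05555798]
((577.0474243164062, 52.73828125), (190.10879516601562, 360.6183776855469), 11.926329612731934) 8514
table z -0.0008723906203527143
blue [266.215 202.345] 200 [0.59573285 0.15410908 0.13214082] [ 0.2973087  -0.01769329  0.09020423] [0.63973266 0.17096872 1.27060882]
blue [244. 212.] 15 [0.57875674 0.21922873 0.09035068] [0.5762269  0.21234553 0.08451368] [0.58239627 0.22529931 0.09788794]
```

View pics/crop.png

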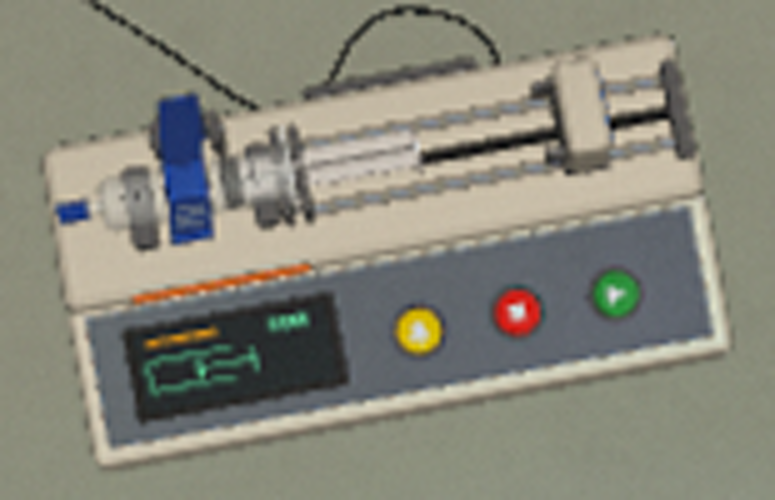

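The crop shows the raised blue clamp at about (188,165), the drive head block at (583,115) and the plunger plate near (418,150). The three keys are clear. The rectangle and the keys disagree by about 5 mm in x, so I'll refine the pose and measure the head, plate and clamp in the pump's frame.

```bash
python3 - <<'E'
from h import *
c=dict(np.load('top0.npz')); P=cloud(c); P[c['range_z']==0]=np.nan
a=np.radians(11.9); R=np.array([[np.cos(a),-np.sin(a)],[np.sin(a),np.cos(a)]])
Q=P.copy(); Q[...,:2]=(P[...,:2]-[0.577,0.0527])@R; Q*=1000
q=Q[160:280,220:395].reshape(-1,3); q=q[~np.isnan(q[:,0])]
b=q[(q[:,2]>15)&(abs(q[:,0])<130)&(abs(q[:,1])<200)]
for y in range(-170,171,34):
    s=b[abs(b[:,1]-y)<8]; f=s[s[:,0]<0]; k=s[s[:,0]>0]; 
    print(y,'front',np.sort(f[:,0])[:4].round(1),'back',np.sort(k[:,0])[-4:].round(1), k[np.argsort(k[:,0])[-3:],2].round(0))
for x in range(-80,81,40):
    s=b[abs(b[:,0]-x)<8]; print(x,'R',np.sort(s[:,1])[:3].round(1),'L',np.sort(s[:,1])[-3:].round(1))
# key tops: depth bump over panel plane
pan=q[(q[:,0]>-85)&(q[:,0]<-15)&(abs(q[:,1])<170)]
h=pan[:,2]-(40+(pan[:,0]+90)*15/88); print('panel bias',np.median(h))
for y in(-10,-65,-120):
    s=pan[(h-np.median(h)>5)&(abs(pan[:,1]-y)<22)]; print('key',y,len(s),s.mean(0).round(1),s.min(0).round(1),s.max(0).round(1))
# deck things
d=q[(q[:,0]>-20)&(q[:,0]<95)&(q[:,2]>70)]
print('top pts');
for y in range(-175,0,5):
    s=d[(abs(d[:,1]-y)<2.5)]
    if len(s): print(y,len(s),'zmax',s[:,2].max().round(0),'x',s[:,0].min().round(0),s[:,0].max().round(0))
# clamp
img=c['img']; hsv=cv2.cvtColor(img,cv2.COLOR_RGB2HSV)[160:280,220:395].reshape(-1,3); qq=Q[160:280,220:395].reshape(-1,3)
m=(hsv[:,0]>100)&(hsv[:,0]<125)&(hsv[:,1]>130)&(abs(qq[:,1]-95)<40)
s=qq[m]; s=s[np.argsort(s[:,0])]; print(s[::8].round(0))
E
```

```text
-170 front [-94.4 -94.  -94.  -93.9] back [81.3 82.7 82.9 82.9] [60. 56. 61.]
-136 front [-94.9 -94.2 -93.9 -93.7] back [82.2 82.7 83.2 83.4] [57. 60. 61.]
-102 front [-94.8 -93.7 -93.7 -93.6] back [82.1 83.  83.2 83.8] [58. 61. 60.]
-68 front [-94.8 -93.8 -93.7 -93.6] back [91.9 92.6 94.5 95.1] [45. 46. 46.]
-34 front [-94.7 -94.6 -94.1 -93.8] back [92.5 93.8 94.9 94.9] [47. 46. 47.]
0 front [-94.5 -94.3 -94.1 -93.9] back [92.4 93.  93.3 95.1] [50. 51. 47.]
34 front [-94.1 -94.  -93.9 -93.8] back [83.8 85.  88.2 92. ] [57. 49. 46.]
68 front [-94.2 -94.2 -93.9 -93.8] back [83.  83.4 84.3 86.2] [59. 58. 54.]
102 front [-94.3 -94.1 -94.  -93.9] back [82.  83.1 83.7 85. ] [105. 108. 103.]
136 front [-94.  -94.  -93.7 -93.6] back [83.2 83.3 83.7 85.5] [62. 55. 55.]
170 front [-95.1 -94.5 -93.8 -93.7] back [82.5 83.3 83.3 84.5] [55. 58. 56.]
-80 R [-179.9 -179.3 -178.1] L [177.8 179.  179.3]
-40 R [-179.7 -179.  -178.3] L [178.9 179.1 180.3]
0 R [-179.2 -178.7 -178.3] L [178.6 178.6 179.8]
40 R [-179.7 -178.4 -176. ] L [177.7 179.2 179.4]
80 R [-177.5 -176.9 -176.4] L [176.1 177.4 180.4]

[... 859 characters left out ...]
max 72.0 x 20.0 57.0
-40 2 zmax 71.0 x 17.0 55.0
-35 1 zmax 70.0 x 21.0 21.0
-30 3 zmax 97.0 x 19.0 40.0
-25 18 zmax 100.0 x 19.0 48.0
-20 18 zmax 96.0 x 17.0 55.0
-15 15 zmax 99.0 x 21.0 56.0
-10 13 zmax 98.0 x 29.0 47.0
-5 14 zmax 91.0 x 29.0 49.0
[[ -5.  95. 152.]
 [ -2.  90. 148.]
 [  1.  95. 148.]
 [  7. 105. 144.]
 [ 14.  86. 141.]
 [ 20.  93. 136.]
 [ 22.  88. 133.]
 [ 25.  88. 133.]
 [ 27.  92. 137.]
 [ 30. 102. 134.]
 [ 33. 102. 133.]
 [ 36.  88. 133.]
 [ 39. 104. 133.]
 [ 43.  93. 132.]
 [ 46. 106. 128.]
 [ 50.  95. 127.]
 [ 53.  92. 125.]
 [ 55.  89. 123.]
 [ 59. 102. 119.]
 [ 62.  98. 125.]
 [ 66.  91. 116.]
 [ 69. 104. 114.]
 [ 72. 104. 113.]
 [ 77.  90. 109.]
 [ 82.  98. 106.]]
```

```bash
cat >> h.py <<'E'
A=np.radians(11.9); O=np.array([.5724,.0517,0])
RP=np.array([[np.cos(A),-np.sin(A),0],[np.sin(A),np.cos(A),0],[0,0,1]])
def tip(L=.073):
    s=readout.get_state(); T=np.array(s['tool_rot']); p=np.array(s['tcp_pos'])+T[:,2]*L
    return 1000*RP.T@(p-O),T,s
def go(x,y,z):
    "tool-axis shift to bring the closed tip to pump-frame mm point, and turn to align with the pump"
    t,T,s=tip(); d=T.T@RP@((np.array([x,y,z])-t)/1000)
    print('t',s['clock'],'tip',t.round(1),'F',(RP.T@s['force']).round(2),'shift',d.round(4),'turn',round(np.arctan2(T[1,0],T[0,0])-A,4))
E
python3 -c "
from h import *
go(-50,-10,90)"
python3 jog.py '[[0.494,-0.443,0.1,0.205,0],[0.494,-0.443,0.1,0.205,0],[0.494,-0.443,0.1,0.205,0],[0.494,-0.443,0.1,0.205,0],[0.494,-0.443,0.1,0.205,0],[0.494,-0.443,0.1,0.205,0],[0.494,-0.443,0.1,0.205,0],[0.494,-0.443,0.1,0.205,0],[0.494,-0.443,0.1,0.205,0],[0.494,-0.443,0.1,0.205,0],[0.494,-0.443,0.1,0.205,0],[0.494,-0.443,0.1,0.205,0],[0.494,-0.443,0.1,0.205,0],[0.494,-0.443,0.1,0.205,0],[0.494,-0.443,0.1,0.205,0],[0.494,-0.443,0.1,0.205,0],[0.494,-0.443,0.1,0.205,0],[0.494,-0.443,0.1,0.205,0],[0.494,-0.443,0.1,0.205,0],[0.494,-0.443,0.1,0.205,0]]' 30; python3 - <<'E'
from h import *
go(-50,-10,70)
c=cam('side'); i=c['img'][...,::-1]
cv2.imwrite('pics/s1.png',cv2.resize(i[120:300,200:440],None,fx=3,fy=3,interpolation=cv2.INTER_CUBIC))
go(-50,-10,70)
E
```

```text
clock: 1.77
tcp_pos: [0.5252, 0.0304, 0.2038]
tool_rot: [[0.979, 0.205, -0.0], [0.205, -0.979, -0.0], [-0.001, 0.0, -1.0]]
force: [0.3, -0.9, 0.1]
gripper_width: -0.0001
finger_force: 0.0
t 1.7667 tip [-50.6 -11.1 130.8] F [ 0.16 -0.94  0.11] shift [ 0.0006 -0.0011  0.0608] turn -0.0011
t 1.8167 tip [-50.6 -11.3 131. ] F [0.65 0.09 0.55] shift [ 0.0006 -0.0013  0.061 ] turn -0.0015
```

View pics/s1.png

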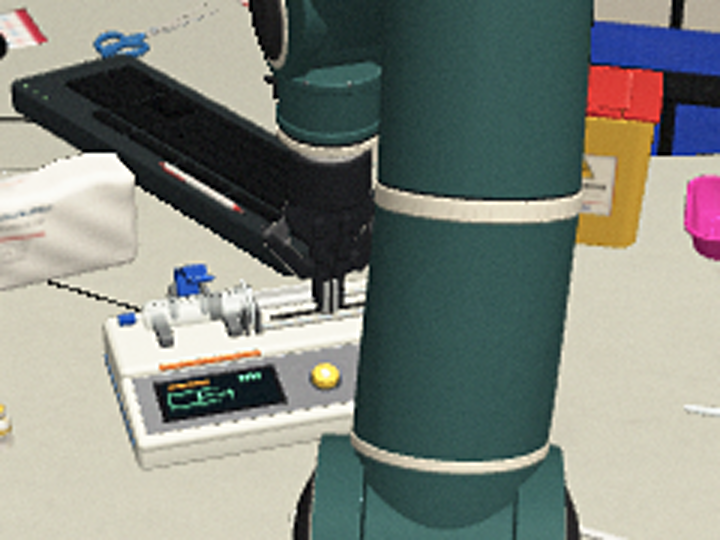

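The side view shows the closed, narrow fingertips at (330,295), hovering in line with the yellow key at (326,376). Going down.

```bash
python3 jog.py '[[0.001,-0.001,0.04,0,0],[0.001,-0.001,0.065,0,0],[0.001,-0.001,0.069,0,0],[0.001,-0.001,0.069,0,0]]' && python3 -c "
from h import *
go(-50,-10,52)"
```

```text
clock: 2.15
tcp_pos: [0.5256, 0.0318, 0.1342]
tool_rot: [[0.979, 0.205, -0.003], [0.205, -0.979, -0.0], [-0.003, -0.0, -1.0]]
force: [0.1, 0.5, -0.4]
gripper_width: -0.0002
finger_force: 0.0
t 2.15 tip [-50.1  -9.8  61.2] F [ 0.19  0.46 -0.37] shift [0.0001 0.0002 0.0092] turn -0.0011
```

```bash
python3 jog.py '[[0,0,0.004,0,0],[0,0,0.006,0,0],[0,0,0.006,0,0],[0,0,0.006,0,0]]'; python3 jog.py '[[0,0,0.001,0,0],[0,0,0.002,0,0],[0,0,0.002,0,0]]';python3 -c "
from h import *
go(-50,-10,52)"
```

```text
clock: 2.48
tcp_pos: [0.5269, 0.0325, 0.1299]
tool_rot: [[0.979, 0.206, 0.002], [0.206, -0.979, -0.0], [0.002, 0.0, -1.0]]
force: [1.2, -0.8, 2.0]
gripper_width: 0.0001
finger_force: 0.9
clock: 2.73
tcp_pos: [0.5266, 0.0327, 0.1271]
tool_rot: [[0.978, 0.206, 0.001], [0.206, -0.978, 0.0], [0.001, 0.0, -1.0]]
force: [2.2, -0.5, 4.3]
gripper_width: -0.0004
finger_force: 1.7
t 2.7333 tip [-48.7  -9.1  54.1] F [ 2.02 -0.9   4.35] shift [-0.0013  0.0009  0.0021] turn 0.0001
```

```bash
python3 jog.py '[[0,0,0.001,0,0],[0,0,0.002,0,0],[0,0,0.002,0,0]]';python3 -c "
from h import *
for i in range(3): go(-50,-10,52)"
```

```text
clock: 2.98
tcp_pos: [0.5264, 0.0328, 0.1249]
tool_rot: [[0.978, 0.206, 0.0], [0.206, -0.978, 0.0], [0.0, -0.0, -1.0]]
force: [2.2, 0.0, 4.7]
gripper_width: 0.0001
finger_force: 2.4
t 2.9833 tip [-48.8  -9.   51.9] F [ 2.16 -0.43  4.69] shift [-0.0012  0.001  -0.0001] turn 0.0002
t 2.9833 tip [-48.8  -9.   51.9] F [ 2.16 -0.43  4.69] shift [-0.0012  0.001  -0.0001] turn 0.0002
t 2.9833 tip [-48.8  -9.   51.9] F [ 2.16 -0.43  4.69] shift [-0.0012  0.001  -0.0001] turn 0.0002
```

```bash
python3 jog.py '[[-0.001,0,-0.03,0,0],[-0.001,0,-0.07,0,0],[-0.001,0,-0.11,0,0],[-0.001,0,-0.13,0,0],[-0.001,0,-0.13,0,0],[-0.001,0,-0.13,0,0]]';python3 - <<'E'
from h import *
go(6,95,175)
c=cam('top'); i=c['img'][...,::-1]
j=cam('side')['img'][...,::-1]
f=lambda a:cv2.resize(a,(390,500),interpolation=cv2.INTER_CUBIC)
cv2.imwrite('pics/t2.png',np.hstack([f(i[170:270,235:313]),f(j[180:280,225:303])]))
E
```

```text
clock: 3.48
tcp_pos: [0.5252, 0.0324, 0.2554]
tool_rot: [[0.979, 0.206, 0.001], [0.206, -0.979, -0.0], [0.001, 0.0, -1.0]]
force: [0.3, 0.2, -0.4]
gripper_width: -0.0
finger_force: 0.0
t 3.4833 tip [-50.1  -9.2 182.4] F [ 0.33  0.18 -0.39] shift [ 0.0561 -0.1042  0.0074] turn -0.0
```

View pics/t2.png

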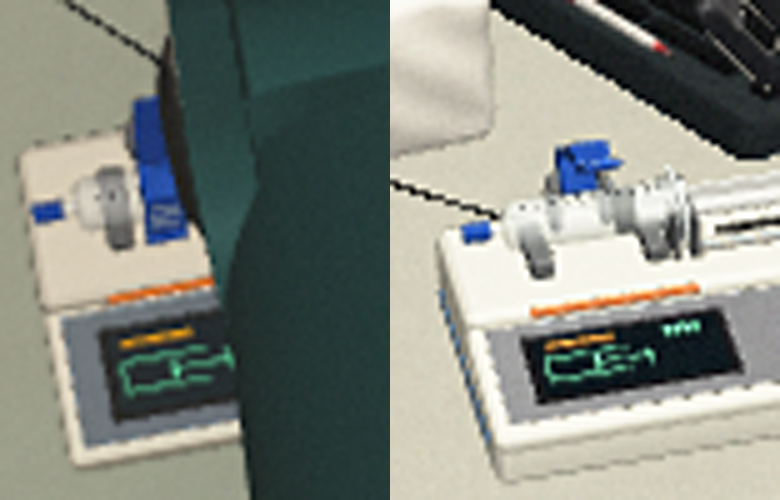

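The screen is a fixed picture. The pump hasn't moved and the clamp tab is still raised, at (165,205) on the left half. Moving over the tab.

```bash
python3 jog.py '[[0.02,-0.035,0,0,0],[0.04,-0.07,0,0,0],[0.056,-0.104,0.0,0,0],[0.056,-0.104,0.01,0,0],[0.056,-0.104,0.017,0,0],[0.056,-0.104,0.017,0,0]]';python3 -c "
from h import *
go(6,95,150)
go(-2,95,133)
go(-10,95,115)
go(-14,95,99)"
```

```text
clock: 4.08
tcp_pos: [0.5575, 0.1453, 0.235]
tool_rot: [[0.978, 0.207, -0.005], [0.207, -0.978, -0.001], [-0.005, 0.0, -1.0]]
force: [-0.8, 0.1, -1.7]
gripper_width: 0.0002
finger_force: 0.0
t 4.0833 tip [  4.4  94.6 162. ] F [-0.71  0.26 -1.75] shift [ 0.0017 -0.0004  0.012 ] turn 0.0005
t 4.0833 tip [  4.4  94.6 162. ] F [-0.71  0.26 -1.75] shift [-0.0062 -0.0004  0.029 ] turn 0.0005
t 4.0833 tip [  4.4  94.6 162. ] F [-0.71  0.26 -1.75] shift [-0.0141 -0.0004  0.047 ] turn 0.0005
t 4.0833 tip [  4.4  94.6 162. ] F [-0.71  0.26 -1.75] shift [-0.0181 -0.0004  0.0631] turn 0.0005
```

```bash
python3 jog.py '[[0,0,0.006,0,0],[0,0,0.012,0,0],[-0.003,0,0.019,0,0],[-0.007,0,0.026,0,0],[-0.01,0,0.034,0,0],[-0.013,0,0.041,0,0],[-0.016,0,0.049,0,0],[-0.018,0,0.056,0,0],[-0.019,0,0.061,0,0],[-0.019,0,0.063,0,0],[-0.019,0,0.063,0,0]]';python3 -c "
from h import *
go(-14,95,97)"
```

```text
clock: 5.0
tcp_pos: [0.54, 0.1419, 0.1744]
tool_rot: [[0.978, 0.206, -0.001], [0.206, -0.978, 0.0], [-0.001, -0.0, -1.0]]
force: [-0.3, -1.0, -0.5]
gripper_width: 0.0001
finger_force: 0.0
t 5.0 tip [-13.2  95.  101.4] F [-0.49 -0.89 -0.53] shift [-0.0008 -0.      0.0044] turn 0.0003
```

```bash
python3 jog.py '[[-0.001,0,0.003,0,0],[-0.001,0,0.005,0,0],[-0.001,0,0.005,0,0],[-0.001,0,0.005,0,0]]';python3 -c "
from h import *
go(-14,95,97)"; python3 jog.py '[[0,0,0.001,0,0],[0,0,0.002,0,0],[0,0,0.002,0,0]]';python3 -c "
from h import *
go(-14,95,97)"
```

```text
clock: 5.33
tcp_pos: [0.5391, 0.1417, 0.1699]
tool_rot: [[0.978, 0.206, -0.0], [0.206, -0.978, 0.0], [-0.0, -0.0, -1.0]]
force: [0.5, 0.6, 0.1]
gripper_width: 0.0001
finger_force: 0.0
t 5.3333 tip [-14.   94.9  96.9] F [0.64 0.49 0.05] shift [ 0.     -0.0001 -0.0001] turn 0.0001
clock: 5.58
tcp_pos: [0.5391, 0.1417, 0.1686]
tool_rot: [[0.978, 0.206, 0.0], [0.206, -0.978, -0.0], [0.0, 0.0, -1.0]]
force: [-6.3, -2.4, 17.2]
gripper_width: 0.0
finger_force: 8.7
t 5.5833 tip [-13.9  94.9  95.6] F [-6.7  -1.02 17.21] shift [-0.     -0.0001 -0.0014] turn 0.0001
```

```bash
python3 jog.py '[[0,0,-0.01,0,0],[0,0,-0.03,0,0],[0,0,-0.06,0,0],[0,0,-0.09,0,0],[0.01,0.03,-0.09,0,0],[0.02,0.07,-0.09,0,0],[0.03,0.11,-0.09,0,0],[0.04,0.15,-0.09,0,0],[0.05,0.19,-0.09,0,0],[0.056,0.23,-0.09,0,0],[0.056,0.245,-0.09,0,0],[0.056,0.245,-0.09,0,0],[0.056,0.245,-0.09,0,0]]';python3 - <<'E'
from h import *
go(42,-150,130)
c=cam('top'); np.savez('top3.npz',**{k:c[k] for k in c}); i=c['img'][...,::-1]
j=cam('side')['img'][...,::-1]
f=lambda a:cv2.resize(a,(390,500),interpolation=cv2.INTER_CUBIC)
cv2.imwrite('pics/t3.png',np.hstack([f(i[170:270,235:313]),f(j[180:280,225:303])]))
E
```

```text
clock: 6.67
tcp_pos: [0.6443, -0.0874, 0.2577]
tool_rot: [[0.979, 0.205, -0.0], [0.205, -0.979, 0.0], [-0.0, -0.0, -1.0]]
force: [-0.4, 1.5, -0.5]
gripper_width: -0.0
finger_force: 0.0
t 6.6667 tip [  41.7 -150.9  184.7] F [-0.13  1.53 -0.47] shift [ 0.0004 -0.0009  0.0547] turn -0.0016
```

View pics/t3.png

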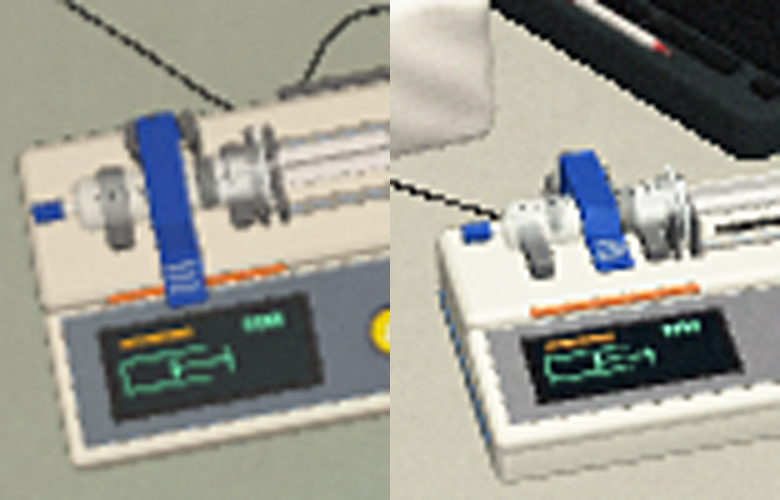

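The clamp now lies flat over the barrel, with its tab at (185,290). The pump is in the same pixels as before. Next I'll go down to the right of the drive head.

```bash
python3 - <<'E'
from h import *
c=dict(np.load('top3.npz')); P=cloud(c); Q=1000*(P-O)@RP
hsv=cv2.cvtColor(c['img'],cv2.COLOR_RGB2HSV); m=(hsv[...,0]>100)&(hsv[...,0]<125)&(hsv[...,1]>130)&(abs(Q[...,1]-95)<20)&(Q[...,0]<10)&(Q[...,0]>-40)
print('tab',Q[m].mean(0),Q[m].min(0),Q[m].max(0))
c=dict(np.load('top0.npz')); Q=1000*(cloud(c)-O)@RP; s=Q[160:280,300:390].reshape(-1,3)
h=s[(s[:,2]>107)&(abs(s[:,0]-42)<30)]; print('head y',np.sort(h[:,1])[[0,3,6,-7,-4,-1]].round(1))
p=s[(s[:,2]>90)&(abs(s[:,0]-42)<12)&(s[:,1]>-60)&(s[:,1]<0)]; print('plate',np.sort(p[:,1])[:8].round(1))
E
python3 jog.py '[[0,0,0.04,0,0],[0,0,0.07,0,0],[0,0,0.09,0,0],[0,0,0.1,0,0],[0,0,0.1,0,0]]';python3 -c "
from h import *
go(42,-145,84)"
```

```text
tab [-6.42409996 95.44014714 96.33990964] [-24.98503686  85.04390803  91.32651443] [  9.92341546 105.42431829 103.1280536 ]
head y [-128.8 -127.7 -127.2 -106.4 -105.7 -104.2]
plate [-27.8 -27.6 -27.1 -26.6 -26.2 -25.9 -25.7 -25.4]
clock: 7.18
tcp_pos: [0.6436, -0.0852, 0.1561]
tool_rot: [[0.978, 0.208, -0.003], [0.208, -0.978, 0.001], [-0.003, -0.001, -1.0]]
force: [-0.3, -0.4, 0.6]
gripper_width: 0.0003
finger_force: 0.0
t 7.1833 tip [  41.2 -148.6   83.1] F [-0.42 -0.31  0.58] shift [ 0.0008 -0.0036 -0.0009] turn 0.0016
```

```bash
python3 jog.py '[[0,-0.003,0,0,0],[0,-0.006,0,0,0],[0,-0.009,0,0,0],[0,-0.012,0,0,0],[0,-0.015,0,0,0],[0,-0.018,0,0,0],[0,-0.021,0,0,0],[0,-0.024,0,0,0],[0,-0.027,0,0,0],[0,-0.03,0,0,0]]';python3 - <<'E'
from h import *
go(42,-100,84)
c=cam('top'); i=c['img'][...,::-1]; j=cam('side')['img'][...,::-1]
cv2.imwrite('pics/t4.png',np.vstack([cv2.resize(i[170:230,280:380],(500,300),interpolation=2),cv2.resize(j[190:250,280:380],(500,300),interpolation=2)]))
Q=1000*(cloud(c)-O)@RP; s=Q[160:280,300:390].reshape(-1,3)
s=s[(s[:,0]>15)&(s[:,0]<65)&(s[:,2]>107)&(s[:,2]<117)&(s[:,1]<0)]; print(np.histogram(s[:,1],np.arange(-150,-50,4)))
E
```

```text
clock: 8.02
tcp_pos: [0.6382, -0.0569, 0.1579]
tool_rot: [[0.978, 0.206, -0.0], [0.206, -0.978, 0.0], [-0.0, -0.0, -1.0]]
force: [1.5, -2.3, 2.3]
gripper_width: -0.0001
finger_force: 1.2
t 8.0167 tip [  42.  -119.8   84.9] F [ 1.02 -2.59  2.28] shift [ 0.     -0.0198  0.0009] turn 0.0001
(array([0, 0, 0, 0, 0, 0, 0, 0, 0, 0, 0, 0, 0, 0, 0, 0, 0, 0, 0, 0, 0, 0,
       0, 0]), array([-150, -146, -142, -138, -134, -130, -126, -122, -118, -114, -110,
       -106, -102,  -98,  -94,  -90,  -86,  -82,  -78,  -74,  -70,  -66,
        -62,  -58,  -54]))
```

View pics/t4.png

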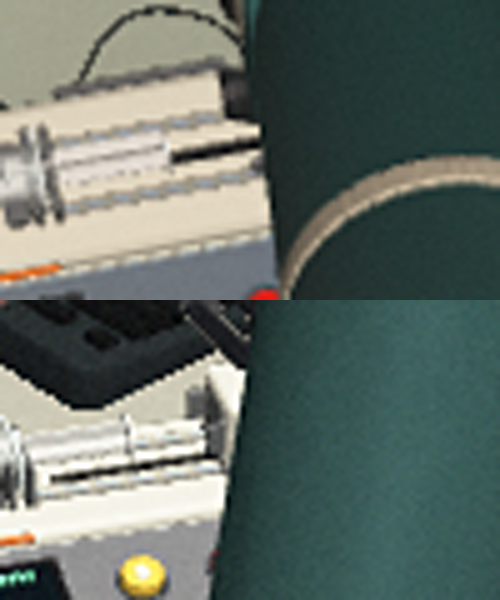

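The fingers are on the pad: 2.6 N resisting, and in the lower (side) half the head's left face is at (225,410) with its claws at (200,410). The plunger plate is at (128,435), so the gap is still wide. Pushing on.

```bash
python3 jog.py '[[0,-0.003,0,0,0],[0,-0.006,0,0,0],[0,-0.009,0,0,0],[0,-0.012,0,0,0],[0,-0.015,0,0,0],[0,-0.018,0,0,0],[0,-0.021,0,0,0],[0,-0.024,0,0,0],[0,-0.027,0,0,0],[0,-0.03,0,0,0],[0,-0.033,0,0,0],[0,-0.036,0,0,0]]';python3 - <<'E'
from h import *
go(42,-70,84)
c=cam('top'); i=c['img'][...,::-1]; j=cam('side')['img'][...,::-1]
cv2.imwrite('pics/t5.png',np.vstack([cv2.resize(i[170:230,280:380],(500,300),interpolation=2),cv2.resize(j[190:250,280:380],(500,300),interpolation=2)]))
E
```

```text
clock: 9.12
tcp_pos: [0.6306, -0.0217, 0.1578]
tool_rot: [[0.978, 0.206, -0.0], [0.206, -0.978, 0.0], [-0.0, -0.0, -1.0]]
force: [-0.4, -2.1, -1.1]
gripper_width: 0.0002
finger_force: 1.1
t 9.1167 tip [ 41.8 -83.8  84.8] F [-0.86 -1.98 -1.13] shift [ 0.0002 -0.0138  0.0008] turn 0.0001
```

View pics/t5.png

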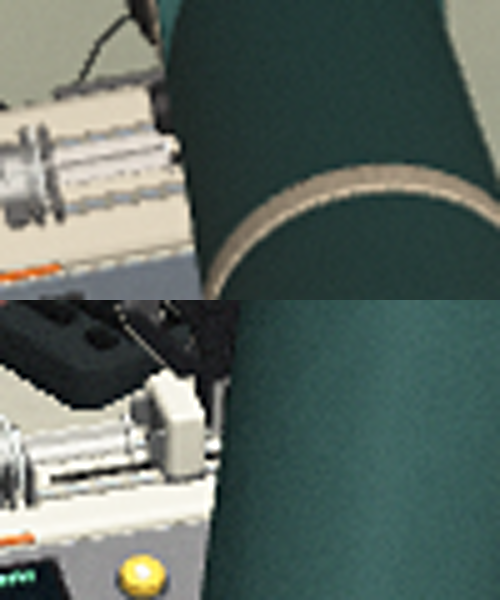

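The head block is now at (180,430) in the lower half and the plate at (130,435), about 15–20 mm apart. Stepping finer.

```bash
python3 jog.py '[[0,-0.002,0,0,0],[0,-0.004,0,0,0],[0,-0.006,0,0,0],[0,-0.008,0,0,0],[0,-0.01,0,0,0]]' | grep force:; python3 - <<'E'
from h import *
go(42,-70,84)
c=cam('side'); Q=1000*(cloud(c)-O)@RP; w=Q[190:250,290:330].reshape(-1,3)
h=w[(w[:,2]>102)&(w[:,2]<118)&(w[:,0]>10)&(w[:,0]<75)&(w[:,1]<0)]; print('head y',np.sort(h[:,1])[[0,2,5,-6,-3,-1]].round(1),len(h),np.median(h[:,2]))
p=w[(w[:,2]>92)&(w[:,2]<101)&(abs(w[:,0]-42)<14)]; print('plate',np.sort(p[:,1]).round(0)[:60])
E
```

```text
force: [1.2, -1.9, -0.0]
finger_force: 1.1
t 9.6333 tip [ 42.1 -73.9  85. ] F [ 0.74 -2.14 -0.04] shift [-0.0001 -0.0039  0.001 ] turn -0.0
head y [-82.9 -79.1 -77.3 -33.7 -32.8 -25.4] 142 111.55948245119762
plate [-79. -79. -77. -75. -74. -72. -71. -71. -70. -69. -68. -67. -67. -65.
 -64. -58. -37. -36. -35. -35. -34. -34. -34. -34. -29. -28. -27. -26.
 -26. -25. -25. -25. -25. -24. -22. -20. -18. -18. -16. -16. -14. -13.
 -13. -11. -10.  -8.  -8.  -7.  -6.  -5.  -3.  -3.  -2.  -2.  -0.   1.
   2.   3.   4.   6.]
```

```bash
python3 jog.py '[[0,-0.001,0,0,0],[0,-0.002,0,0,0],[0,-0.003,0,0,0],[0,-0.0035,0,0,0]]' | grep force:;python3 jog.py '[[0,-0.0005,0,0,0],[0,-0.001,0,0,0]]' | grep force:;  python3 -c "
from h import *
go(42,-70,84)"
```

```text
force: [1.8, -2.5, 1.4]
finger_force: 1.0
force: [0.5, -2.4, 1.0]
finger_force: 1.0
t 10.1833 tip [ 42.  -69.6  84.9] F [ 0.03 -2.43  0.99] shift [-0.      0.0004  0.0009] turn 0.0
```

```bash
python3 jog.py '[[0,-0.0005,0,0,0],[0,-0.0005,0,0,0]]' | grep force:;  python3 -c "
from h import *
go(42,-70,84)"
```

```text
force: [1.3, -1.9, 1.0]
finger_force: 0.7
t 10.35 tip [ 42.  -69.   84.9] F [ 0.9  -2.15  1.04] shift [-0.      0.001   0.0009] turn 0.0002
```

```bash
cat > ok.py <<'E'
import sys
from h import *
t,T,s=tip(); f=RP.T@s['force']; print(t.round(2),f.round(1),round(float(s['finger_force']),2)); sys.exit(bool(f[1]<-5 or s['finger_force']>2))
E
python3 jog.py '[[0,-0.0005,0,0,0]]' >/dev/null; python3 ok.py && python3 jog.py '[[0,-0.0005,0,0,0]]' >/dev/null; python3 ok.py && python3 jog.py '[[0,-0.0005,0,0,0]]' >/dev/null; python3 ok.py && python3 jog.py '[[0,-0.0005,0,0,0]]' >/dev/null; python3 ok.py && python3 jog.py '[[0,-0.0005,0,0,0]]' >/dev/null; python3 ok.py && python3 jog.py '[[0,-0.0005,0,0,0]]' >/dev/null; python3 ok.py
```

```text
[ 41.98 -68.68  84.9 ] [ 1.7 -1.6  0.4] 1.04
[ 41.99 -68.11  84.9 ] [ 0.9 -2.8  1.8] 1.04
[ 41.99 -67.58  84.92] [ 1.5 -2.3  0.3] 1.04
[ 41.99 -67.05  84.88] [ 1.6 -1.   1. ] 1.04
[ 41.95 -66.53  84.88] [ 1.7 -2.1  2. ] 1.04
[ 41.99 -66.41  84.93] [ 2.2 -5.6  1.2] 2.87
```

The force jumped from 2 N to 5.6 N, still below the plunger's 9 N, so the head has met the plate. Backing off and lifting.

```bash
python3 jog.py '[[0,0.002,0,0,0],[0,0.01,0,0,0],[0,0.02,0,0,0],[0,0.02,-0.03,0,0],[0,0.02,-0.07,0,0],[0,0.02,-0.08,0,0],[0,0.06,-0.08,0,0],[-0.02,0.09,-0.08,0,0],[-0.04,0.11,-0.08,0,0],[-0.06,0.13,-0.08,0,0],[-0.08,0.14,-0.08,0,0],[-0.08,0.14,-0.08,0,0],[-0.08,0.14,-0.08,0,0]]';python3 - <<'E'
from h import *
go(-50,-120,130)
c=cam('side'); j=c['img'][...,::-1]
cv2.imwrite('pics/t6.png',cv2.resize(j[185:265,225:345],(780,520),interpolation=2))
Q=1000*(cloud(c)-O)@RP; w=Q[190:250,290:330].reshape(-1,3)
h=w[(w[:,2]>102)&(w[:,2]<118)&(w[:,0]>10)&(w[:,0]<75)&(w[:,1]<0)]; print('head y',np.sort(h[:,1])[[0,2,5,-6,-3,-1]].round(1),len(h))
E
```

```text
clock: 11.93
tcp_pos: [0.577, -0.1597, 0.2381]
tool_rot: [[0.979, 0.204, -0.0], [0.204, -0.979, -0.0], [-0.0, 0.0, -1.0]]
force: [0.2, 0.3, -0.4]
gripper_width: -0.0001
finger_force: 0.0
t 11.9333 tip [ -39.1 -207.8  165.1] F [ 0.25  0.3  -0.39] shift [-0.0111 -0.0878  0.035 ] turn -0.0025
head y [-51.4 -50.2 -49.6 -26.3 -23.4 -17. ] 109
```

View pics/t6.png

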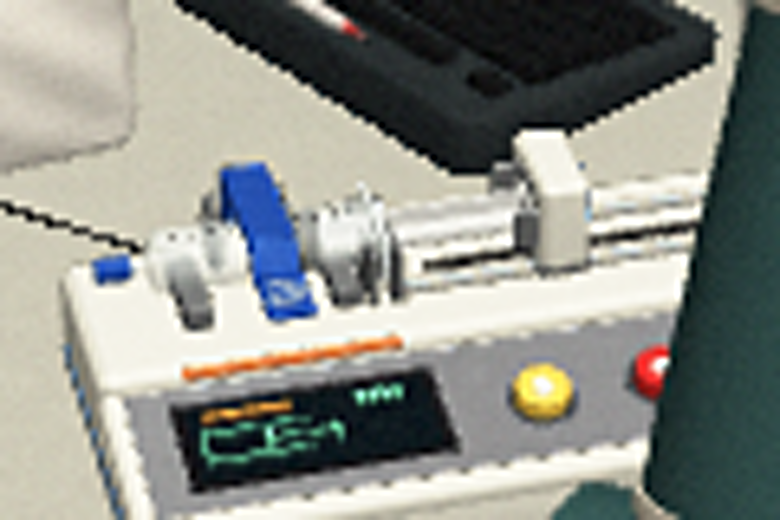

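The head block, at (550,200), now sits on the plunger plate, and the blue clamp at (265,240) is still shut. The blue tip cap is in the same pixel as before, so the pump hasn't shifted. Next is the green key.

```bash
python3 jog.py '[[-0.004,-0.03,0,0,0],[-0.008,-0.06,0,0,0],[-0.011,-0.088,0,0,0],[-0.011,-0.088,0.035,0,0],[-0.011,-0.088,0.07,0,0],[-0.011,-0.088,0.095,0,0],[-0.011,-0.088,0.102,0,0],[-0.011,-0.088,0.102,0,0],[-0.011,-0.088,0.102,0,0]]';python3 -c "
from h import *
go(-50,-120,52)"
```

```text
clock: 12.73
tcp_pos: [0.5495, -0.0736, 0.1367]
tool_rot: [[0.978, 0.207, 0.001], [0.207, -0.978, 0.0], [0.001, -0.0, -1.0]]
force: [-0.8, -0.6, 0.9]
gripper_width: 0.0001
finger_force: 0.0
t 12.7333 tip [ -48.2 -117.9   63.7] F [-0.93 -0.45  0.91] shift [-0.0018  0.0021  0.0117] turn 0.0007
```

```bash
python3 jog.py '[[-0.001,0.001,0.004,0,0],[-0.001,0.001,0.008,0,0],[-0.001,0.001,0.009,0,0],[-0.001,0.001,0.01,0,0],[-0.001,0.001,0.011,0,0],[-0.001,0.001,0.011,0,0]]';python3 -c "
from h import *
go(-50,-120,52)"
```

```text
clock: 13.23
tcp_pos: [0.5485, -0.0752, 0.1253]
tool_rot: [[0.978, 0.206, 0.001], [0.206, -0.978, -0.0], [0.001, 0.0, -1.0]]
force: [2.6, -0.5, 4.9]
gripper_width: -0.0
finger_force: 2.2
t 13.2333 tip [ -49.5 -119.3   52.3] F [ 2.45 -1.01  4.95] shift [-0.0005  0.0007  0.0003] turn 0.0
```

```bash
python3 jog.py '[[0,0,-0.02,0,0],[0,0,-0.06,0,0],[0,0,-0.1,0,0],[0,0,-0.13,0,0],[-0.02,0.04,-0.13,0,0],[-0.04,0.08,-0.13,0,0],[-0.06,0.12,-0.13,0,0],[-0.08,0.16,-0.13,0,0],[-0.09,0.2,-0.13,0,0],[-0.1,0.24,-0.13,0,0],[-0.1,0.28,-0.13,0,0],[-0.1,0.32,-0.13,0,0],[-0.1,0.32,-0.13,0,0],[-0.1,0.32,-0.13,0,0]]'|head -2;python3 - <<'E'
from h import *
c=cam('top'); j=c['img'][...,::-1]
cv2.imwrite('pics/t7.png',cv2.resize(j[165:270,160:385],(800,373),interpolation=2))
c0=dict(np.load('top0.npz')); 
for cc in (c0,c):
    hsv=cv2.cvtColor(cc['img'],cv2.COLOR_RGB2HSV); Q=1000*(cloud(cc)-O)@RP
    for n,lo,hi in(('y',20,35),('r',-1,6),('g',50,85)):
        m=(hsv[...,0]>=lo)&(hsv[...,0].astype(int)<=hi)&(hsv[...,1]>120)&(hsv[...,2]>80); m[:200]=0;m[270:]=0;m[:,:300]=0;m[:,370:]=0
        print(n,m.sum(),np.argwhere(m).mean(0).round(2),np.median(Q[m],0).round(1))
E
```

```text
clock: 14.4
tcp_pos: [0.5151, -0.4119, 0.2537]
y 55 [235.69 313.2 ] [-50.1  -9.   55.6]
r 60 [232. 333.] [-50.8 -64.1  54.4]
g 48 [228.29 352.88] [ -51.6 -119.9   55.6]
y 55 [235.75 313.22] [-50.5  -9.   54.3]
r 60 [232. 333.] [-50.9 -64.2  55.5]
g 48 [228.12 352.92] [ -50.2 -120.7   55.2]
```

View pics/t7.png

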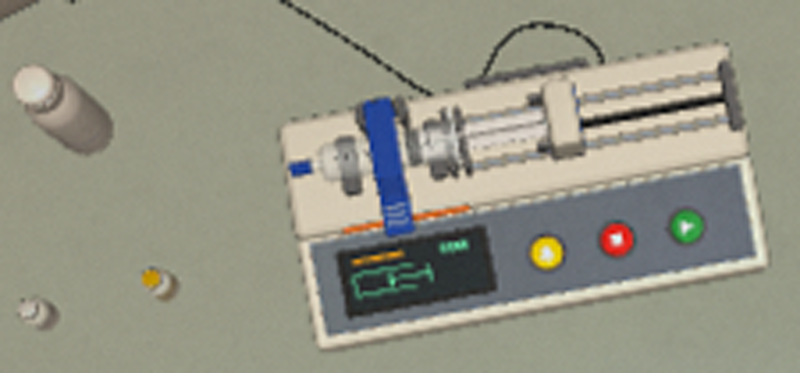

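The picture shows the clamp shut at (385,165) and the drive head against the plate at (560,115). All three keys are up, the pump hasn't moved, the bottle and two vials in view are still standing, and the arm is clear. Handing in.

```bash
python3 -c "
from h import *
print(env.hand_in())"
```

```text
the job is handed in; nothing more can be done
None
```

I handed the job in at about 14.5 s: alarm key pressed, clamp shut, drive head just touching the plunger plate, start key pressed, all keys back up, red key untouched and the pump not moved; the hand-in returned no verdict.

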